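# Find the solid grinding ball and hold its caddy over the bowl

### The job

Two look-alike steel balls sit loose in the pockets of two matching wooden caddies on the kitchen worktop: one is the solid grinding ball, the other is hollow. Tell by weight which caddy has the solid ball, carry it by its handle to the empty stone grinder bowl without tipping the ball over its pocket rim, and finish still holding it there, level and still, centred about 8 cm above the bowl's rim. The other caddy must be standing where it stood, ball in its pocket, and the bowl and everything else on the worktop stay where they are.

Things in the scene. Friction and masses are not known exactly. Their poses are not given: they have to be found in the camera images.
- caddy_1: wooden caddy, one of two alike: block 90 mm (its x) by 110 mm (its y) on four feet, block top 18 mm above the worktop; two steel posts 10 mm thick at its y ends carry an overhead handle bar along its y; overall height 124 mm. Empty it weighs 285 to 315 g. Either caddy may hold the solid ball. Origin: centre of the underside of the feet, z up
- bar_1 (a point): middle of this caddy's handle bar, 115 mm above the caddy's origin: wooden bar along the caddy's y, 16 mm wide (x), 18 mm high, 84 mm free between the posts; the ball's top is 56 mm below this point
- pocket_1 (a point): middle of this caddy's pocket floor, 13 mm above the caddy's origin: round pocket 33 mm across, 5 mm deep. In it sits a loose polished steel ball 46 mm in diameter, which climbs over the rim at about 0.55 rad of tip. Solid ball 330 to 450 g, hollow ball 85 to 115 g, alike to the eye
- caddy_2: wooden caddy, one of two alike: block 90 mm (its x) by 110 mm (its y) on four feet, block top 18 mm above the worktop; two steel posts 10 mm thick at its y ends carry an overhead handle bar along its y; overall height 124 mm. Empty it weighs 285 to 315 g. Either caddy may hold the solid ball. Origin: centre of the underside of the feet, z up
- bar_2 (a point): middle of this caddy's handle bar, 115 mm above the caddy's origin: wooden bar along the caddy's y, 16 mm wide (x), 18 mm high, 84 mm free between the posts; the ball's top is 56 mm below this point
- pocket_2 (a point): middle of this caddy's pocket floor, 13 mm above the caddy's origin: round pocket 33 mm across, 5 mm deep. In it sits a loose polished steel ball 46 mm in diameter, which climbs over the rim at about 0.55 rad of tip. Solid ball 330 to 450 g, hollow ball 85 to 115 g, alike to the eye
- bowl: the grinder bowl: empty grey stone bowl, 120 mm across the rim, 60 mm high, 0.95 kg, loose; origin at the centre of its underside, z up
- bowl_rim (a point): centre of the mouth of the grinder bowl, at rim height, 60 mm above the worktop
- mug: bystander: white mug, 76 mm wide, 90 mm high; not part of the job. Origin at the centre of its underside
- jar: bystander: glass jar with a steel cap, 68 mm wide, 100 mm high; not part of the job. Origin at the centre of its underside
- mill: bystander: dark wooden pepper mill, 52 mm wide, 122 mm high; not part of the job. Origin at the centre of its underside
- spoon: bystander: wooden spoon lying flat; not part of the job. Origin at the centre of its underside, its length along its x
Things that resemble listed ones, but are neither listed nor needed, are in the scene too. Leave any green look-alike of the caddy_2 alone. What is shaped like the bowl but yellow is not meant.

How it is judged:
By the outcome, as a careful person would: the job done as asked, in the order asked, and still so for the second after the job is handed in, while the arm keeps its last pose, push and grip.
It also fails if it takes over 69 s, if anything falls off the work surface, if the arm or the gripper's body presses on something with over 40 N, if the wrist force passes 120 N, or if a joint passes its speed limit or range.

### The arm

A 7-joint arm with a two-finger parallel gripper is mounted at the origin on the work surface. World frame = base frame: x ahead of the robot, y to its left, z up, the work surface at z = 0. Lengths are in mm, angles in rad, forces in N, time in s.
With the tool pointing down it reaches from about 400 to 850 mm from the base axis. Payload 4.5 kg.
Tool frame: the origin (TCP) lies on the mounting face of the last link; the fingertips stand 173 mm ahead of it and the grasp point (between the pads) lies 155 mm ahead of it (manip.tip_reach is the distance from the TCP to the fingertips, in mm); z points along the fingers, y is the direction in which the jaws open and shut (so a half turn about z gives the same grasp; the last joint's range is limited). The gripper opens to 85 mm and grips with 20 to 120 N. Pads are 22 mm wide; open, the fingers measure 114 mm over their backs; the gripper's body (76 mm by 85 mm) begins 54 mm behind the grasp point. The pads swing forward as they close: fully open they stand 13 mm farther back than shut.
Start: joints at [1.351, 0.689, -0.195, 1.565, 0.157, 0.902, -0.215], TCP at [156.951, -604.983, 404.717] pointing down, gripper open.
Joint ranges: [-3.01, 3.01], [-0.46, 2.08], [-1.47, 1.51], [0.13, 2.56], [-1, 4.14], [0.04, 2.09], [-2.66, 2.66]. Speed limits (rad/s): [2.57, 2.57, 3.14, 3.14, 3.14, 3.14, 3.14].

### API

Orientations are given as a rotation vector (axis times angle).
In Python, from bench import manip gives the robot as it stands.
- The arm moves only by the tool servo_tool, never from a script. Its argument "increments" is a list that holds one entry, the list of rows, each a list of 7 numbers: the turn, a rotation vector about the tool's x, y, z in rad, then the shift along the tool's x, y, z in cm, then the opening, from 0 (shut) to 1 (fully open). In form: [[[wx, wy, wz, x, y, z, grip], ...]]. A call has 1 to 5 rows; each row is the pose to reach, as a shift and turn from the pose measured when the call began, along the tool's axes at that moment; what a row does not reach only later rows make up. A row lasts 1/12 s, in which the tool goes at most 41.7 mm and 7.16 degrees, less where a joint would pass 70% of its speed; a pose out of reach is approached as far as the arm can. A call with a gripper value outside its range is refused whole. The fingers move at their own pace and stop on an object; "newtons" is the grip in N (left out, the last holds). Time passes only in rows, so rows that repeat a pose let the fingers close. It gives the time, the measured TCP pose, the force and the opening at its end, in the units of the state.
- manip.read_state(): the state, without advancing time (a new reading comes with each control period).
- manip.snapshot(name): name is "scene" or "side" or "wrist"; returns a dict with "img" (420x560x3 uint8, blue, green, red), "K" (3x3 intrinsics, pixels), "xyz" and "orientation" of the camera in the world; the wrist camera has in their place "tool_from_camera" (4x4, takes a point from camera to tool coordinates, whose origin is the TCP and whose axes are the flange's). Camera axes: x right, y down, z forward; pixel columns grow to the right and rows downward; lengths in mm; the calibration is good to about 2 mm. The wrist camera is an equidistant fisheye: a pixel r from the principal point sees the ray r / f radians off the axis. A picture is of the moment at which its call begins: read the wrist's pose just before it. There is no depth.
- manip.close_job(): hands the job in, once; it reports no verdict.
The state is a dict: "time_s": time; "joint_positions": joint angles; "qd": joint speeds; "tau": joint torques, N m; "ee_pos": TCP position; "ee_rot": TCP orientation; "contact_force": force on the tool from outside, world axes, zero at the start; "torque": the same for the moment, N m; "grip_width": finger opening in mm.
Only numpy, scipy, OpenCV 4.12 (cv2) and the standard library are available. Lean on these libraries where they do the work, as an engineer would, in place of code of your own. Each camera call takes 0.05 s, during which the arm holds its last target.

## Working session

There is one attempt and no reset: what is moved stays moved. The work goes in short steps, Python scripts to look and compute and a tool call to move; the robot and the scene stay as the last step left them, time stands still between calls to the robot, and variables do not carry over. Pictures are saved under pics/ and viewed, and the job is handed in when it is done.

Besides the shell and the picture viewer there is one more tool, called in YAML: its name, and indented under it one key for each argument. servo_tool: Moves the arm, as the interface text tells. Its arguments: {"type":"object","properties":{"increments":{"type":"array"},"newtons":{"type":"number"}},"required":["increments"]}

```bash
ls; mkdir -p pics; python3 - <<'E'
from bench import manip
import cv2
s=manip.read_state(); print(s)
for n in ["scene","side","wrist"]:
    d=manip.snapshot(n); cv2.imwrite(f"pics/{n}0.png",d["img"])
    print(n,{k:v for k,v in d.items() if k!="img"})
E
```

```text
pics
{'time_s': 0.0, 'joint_positions': array([ 1.35080409,  0.68999121, -0.1944817 ,  1.5663405 ,  0.15725225,
        0.90247288, -0.21509571]), 'qd': array([ 0.00022154,  0.00050976, -0.00068846, -0.00149121,  0.00149841,
        0.00116031,  0.00076338]), 'tau': array([-4.34869698e-04, -5.39626765e+01, -1.26660090e+00, -1.58548236e+01,
        9.11613082e-03,  9.61047277e-03,  1.43391594e-05]), 'ee_pos': array([ 156.80702878, -604.6741094 ,  403.87934587]), 'ee_rot': array([-3.11454449e+00, -3.97412109e-01,  5.36481195e-04]), 'contact_force': array([0.26303961, 0.16248863, 0.47349091]), 'torque': array([-0.00884122,  0.00767014, -0.08369784]), 'grip_width': 85.46887731613843}
scene {'K': array([[532.69706512,   0.        , 279.15166841],
       [  0.        , 532.69706512, 217.50974568],
       [  0.        ,   0.        ,   1.        ]]), 'xyz': array([1037.85407801,  740.432672  ,  884.89167721]), 'orientation': array([-0.71666754, -2.58156045,  1.14049236])}
side {'K': array([[506.90025101,   0.        , 275.58231039],
       [  0.        , 506.90025101, 206.33423921],
       [  0.        ,   0.        ,   1.        ]]), 'xyz': array([ 375.60424536, -991.64688373,  778.79341136]), 'orientation': array([-2.16597933,  0.1769067 , -0.11541132])}
wrist {'K': array([[325.1922621 ,   0.        , 281.19018605],
       [  0.        , 325.1922621 , 207.40677211],
       [  0.        ,   0.        ,   1.        ]]), 'tool_from_camera': array([[ 2.40030073e-04, -9.61467677e-01, -2.74917893e-01,
         6.95648102e+01],
       [ 9.99999971e-01,  2.28706965e-04,  7.32426373e-05,
         7.49182894e-01],
       [-7.54479138e-06, -2.74917903e-01,  9.61467704e-01,
         3.07671619e+01],
       [ 0.00000000e+00,  0.00000000e+00,  0.00000000e+00,
         1.00000000e+00]])}
```

View pics/scene0.png

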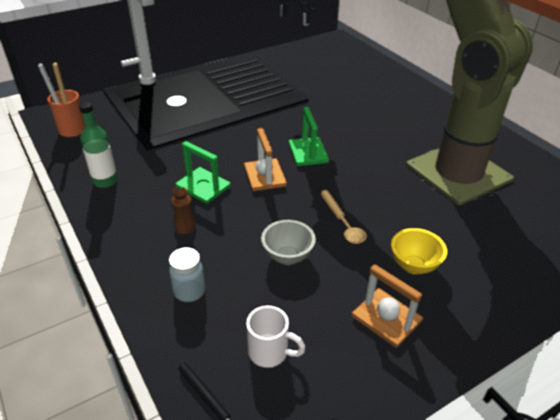

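View pics/side0.png

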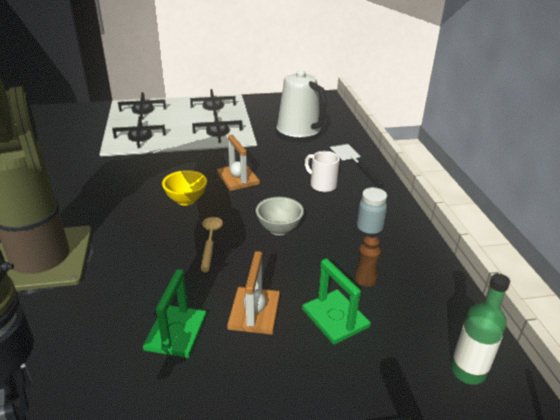

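View pics/wrist0.png

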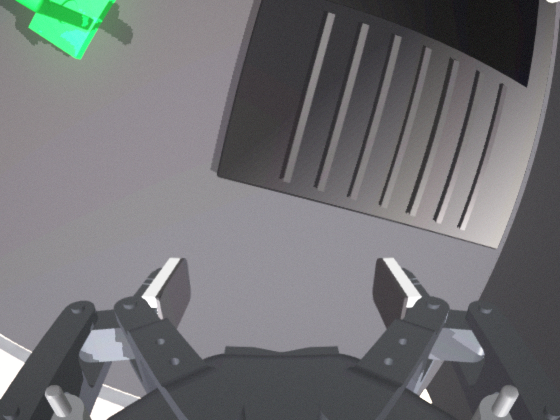

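The scene view shows two orange caddies, at (265,160) and (388,305). The green frames at (203,170) and (309,138) are look-alikes. The grey stone bowl is at (288,243), and the yellow one at (418,252) isn't meant. I'll enlarge crops of the orange caddies and the grey bowl to confirm.

```bash
python3 - <<'E'
import cv2,numpy as np
a=cv2.imread("pics/scene0.png");b=cv2.imread("pics/side0.png")
def c(i,x,y): return cv2.resize(i[y:y+100,x:x+130],(390,300),interpolation=cv2.INTER_CUBIC)
cv2.imwrite("pics/crop1.png",np.vstack([np.hstack([c(a,200,110),c(a,325,255)]),np.hstack([c(b,195,240),c(b,175,110)])]))
E
```

```text
(no output)
```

View pics/crop1.png

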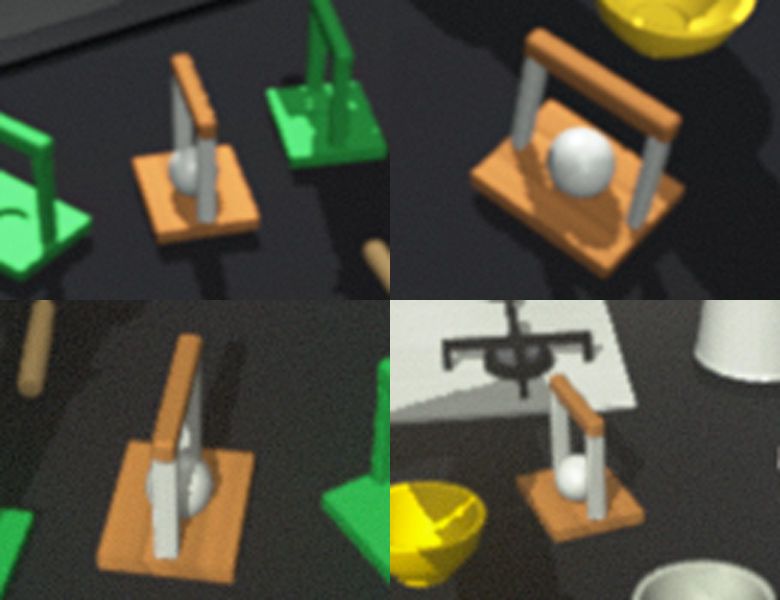

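Confirmed: both orange caddies hold a ball, the green ones are empty, and the grey bowl is the target. Next I'll triangulate the bars as connected components.

```bash
cat > h.py <<'E'
import cv2,numpy as np
from scipy.spatial.transform import Rotation as R
from bench import manip
def ray(d,uv):
    uv=np.atleast_2d(uv).astype(float);K=d["K"]
    v=np.c_[(uv[:,0]-K[0,2])/K[0,0],(uv[:,1]-K[1,2])/K[1,1],np.ones(len(uv))]
    return d["xyz"],R.from_rotvec(d["orientation"]).apply(v)
def onplane(d,uv,z):
    o,v=ray(d,uv); return o+v*((z-o[2])/v[:,2])[:,None]
def tri(d1,u1,d2,u2):
    o1,v1=ray(d1,u1);o2,v2=ray(d2,u2);v1=v1[0];v2=v2[0]
    t=np.linalg.lstsq(np.c_[v1,-v2],o2-o1,rcond=None)[0]
    p,q=o1+v1*t[0],o2+v2*t[1]; return (p+q)/2,np.linalg.norm(p-q)
E
python3 - <<'E'
from h import *
D={}
for n in ["scene","side"]:
    d=manip.snapshot(n);D[n]=d
    hsv=cv2.cvtColor(d["img"],cv2.COLOR_BGR2HSV)
    m=cv2.inRange(hsv,(5,130,70),(18,255,255))
    k,l,st,c=cv2.connectedComponentsWithStats(m)
    for i in range(1,k):
        if st[i,4]>60:
            (cx,cy),wh,an=cv2.minAreaRect(np.argwhere(l==i)[:,::-1].astype(np.float32))
            pts=cv2.boxPoints(((cx,cy),wh,an)); e=sorted([(np.linalg.norm(pts[j]-pts[(j+1)%4]),j) for j in range(4)])[:2]
            ends=[(pts[j]+pts[(j+1)%4])/2 for _,j in e]
            print(n,st[i],c[i].round(1),np.round(onplane(d,c[i],115)[0][:2]),[np.round(onplane(d,q,115)[0][:2]) for q in ends],np.round(ends,1).tolist())
    # grey bowl
E
```

```text
scene [508   0  52  22 604] [541.4   6.9] [-923. -504.] [array([-952., -446.]), array([-779., -544.])] [[559.0, 10.5], [508.0, 10.5]]
scene [  47   89   38   48 1160] [ 67.2 113.4] [ 865. -636.] [array([ 845., -778.]), array([ 890., -519.])] [[61.099998474121094, 89.4000015258789], [69.69999694824219, 136.8000030517578]]
scene [257 128  15  28 197] [264.5 141.2] [ 469. -249.] [array([ 449., -312.]), array([ 487., -190.])] [[259.0, 127.5999984741211], [270.0, 155.0]]
scene [244 158  43  33 714] [264.4 176. ] [ 542. -124.] [array([ 491., -116.]), array([ 581., -144.])] [[284.3999938964844, 171.10000610351562], [245.5, 176.60000610351562]]
scene [173 188  14   8  67] [179.7 191.6] [ 737. -171.] [array([ 723., -166.]), array([ 751., -176.])] [[186.0, 191.10000610351562], [173.1999969482422, 192.5]]
scene [172 194  19  13 133] [181.4 201. ] [ 747. -139.] [array([ 727., -135.]), array([ 766., -147.])] [[190.3000030517578, 199.0], [172.0, 201.8000030517578]]
scene [370 264  52  38 644] [395.5 282.7] [493. 289.] [array([508., 231.]), array([480., 342.])] [[370.3999938964844, 266.399993896484
[... 243 characters left out ...]
237.5 145.8] [497. 274.] [array([477., 333.]), array([513., 225.])] [[228.3000030517578, 136.8000030517578], [245.3000030517578, 153.8000030517578]]
side [217 166  43  25 479] [236.7 179. ] [476.  97.] [array([531., 125.]), array([432.,  97.])] [[257.1000061035156, 171.6999969482422], [219.3000030517578, 180.3000030517578]]
side [356 236  25  50 850] [367.9 261.8] [ 701. -259.] [array([ 673., -324.]), array([ 737., -181.])] [[364.3999938964844, 285.20001220703125], [371.8999938964844, 236.39999389648438]]
side [ 227  251   53   84 1713] [253.9 304.4] [ 459. -341.] [array([ 442., -405.]), array([ 499., -197.])] [[248.89999389648438, 332.79998779296875], [263.6000061035156, 251.8000030517578]]
```

```bash
python3 - <<'E'
from h import *
sc=manip.snapshot("scene");sd=manip.snapshot("side")
print("A side ends",onplane(sd,[[258.3,252.3],[251,290]],115).round())
print("B tri",tri(sc,[395.5,282.7],sd,[237.5,145.8]), "A tri",tri(sc,[264.5,141.2],sd,[254.7,272]))
for n,d,c,box in [("scene",sc,(288,243),(255,215,325,270)),("side",sd,(279,215),(250,190,310,240))]:
    hsv=cv2.cvtColor(d["img"],cv2.COLOR_BGR2HSV)
    m=np.zeros(hsv.shape[:2],np.uint8);x0,y0,x1,y1=box
    m[y0:y1,x0:x1]=cv2.inRange(hsv[y0:y1,x0:x1],(0,0,75),(180,90,255))
    k,l,st,ce=cv2.connectedComponentsWithStats(m);i=1+st[1:,4].argmax()
    ys,xs=np.where(l==i);print(n,st[i])
    L=xs.min();Rr=xs.max();T=ys.min()
    # rim left and right extremes, and top
    pl=[L,ys[xs==L].mean()];pr=[Rr,ys[xs==Rr].mean()];pt=[xs[ys==T].mean(),T]
    print(pl,pr,pt);P=onplane(d,[pl,pr,pt],60);print(P.round(1),((P[0]+P[1])/2).round(1))
s=manip.read_state();print(R.from_rotvec(s["ee_rot"]).as_matrix().round(3),s["ee_pos"])
E
```

```text
A side ends [[ 488. -197.  115.]
 [ 459. -303.  115.]]
B tri (array([494.87864765, 286.36011089, 110.803665  ]), np.float64(7.90019916458516)) A tri (array([ 470.55425761, -251.42387942,  113.38015462]), np.float64(5.3105574289566135))
scene [ 260  219   56   46 1869]
[np.int64(260), np.float64(238.0)] [np.int64(315), np.float64(239.0)] [np.float64(287.5), np.int64(219)]
[[627.3   2.9  60. ]
 [524.3  67.6  60. ]
 [541.8 -19.1  60. ]] [575.8  35.2  60. ]
side [ 255  196   49   40 1426]
[np.int64(255), np.float64(210.0)] [np.int64(303), np.float64(210.5)] [np.float64(278.0), np.int64(196)]
[[512.8  33.   60. ]
 [630.4  13.3  60. ]
 [580.4  87.1  60. ]] [571.6  23.1  60. ]
[[ 0.968  0.251 -0.   ]
 [ 0.251 -0.968  0.   ]
 [-0.    -0.    -1.   ]] [ 156.92912747 -604.91522695  404.5193278 ]
```

servo_tool:
  increments:
    - [[0, 0, -0.12, 4, -2.7, 0, 1], [0, 0, -0.24, 8, -5.4, 0, 1], [0, 0, -0.35, 12, -8.1, 0, 1], [0, 0, -0.46, 16, -10.8, 0, 1], [0, 0, -0.57, 20, -13.5, 0, 1]]

```text
time_s: 0.77
ee_pos: [295.7, -447.2, 404.7]
ee_rot: [2.876, 1.265, 0.0]
contact_force: [1.4, 0.1, -0.6]
grip_width: 85.3
```

```bash
cat >> h.py <<'E'
def plan(x,y,z,yawy=None,tz=None):
    """increments from measured pose to world TCP x,y,z with tool y along angle yawy (deg), tool z down"""
    s=manip.read_state();M=R.from_rotvec(s["ee_rot"]).as_matrix()
    d=M.T@(np.array([x,y,z])-s["ee_pos"])/10
    if yawy is None: yawy=np.degrees(np.arctan2(M[1,1],M[0,1]))
    a=np.radians(yawy);Y=np.array([np.cos(a),np.sin(a),0]);Z=np.array([0,0,-1.]);X=np.cross(Y,Z)
    w=R.from_matrix(M.T@np.c_[X,Y,Z]).as_rotvec()
    print("t",s["time_s"].__round__(2),"pos",s["ee_pos"].round(1),"w",w.round(3),"shift cm",d.round(2),"F",s["contact_force"].round(2),"q",s["joint_positions"].round(2),"grip",round(s["grip_width"],1))
E
python3 -c "
from h import *
plan(471,-250,400,-16.5)"
```

```text
t 0.77 pos [ 295.7 -447.2  404.7] w [ 0.    -0.    -0.454] shift cm [26.39 -0.4   0.48] F [ 1.39  0.12 -0.64] q [ 1.12  0.59 -0.35  1.83  0.27  0.77 -0.12] grip 85.3
```

servo_tool:
  increments:
    - [[0, 0, -0.11, 4, 0, 0, 1], [0, 0, -0.22, 8, 0, 0, 1], [0, 0, -0.33, 12, -0.1, 0, 1], [0, 0, -0.45, 16, -0.2, 0, 1], [0, 0, -0.45, 20, -0.3, 0, 1]]

```text
time_s: 1.18
ee_pos: [429.5, -296.4, 404.9]
ee_rot: [2.516, 1.88, 0.001]
contact_force: [0.8, -0.7, 0.2]
grip_width: 85.3
```

```bash
python3 -c "
from h import *
plan(471,-250,400,-16.5)"
```

```text
t 1.18 pos [ 429.5 -296.4  404.9] w [ 0.001 -0.     0.001] shift cm [5.62 2.67 0.49] F [ 0.77 -0.75  0.25] q [ 0.8   0.58 -0.46  1.87  0.36  0.78 -0.14] grip 85.3
```

servo_tool:
  increments:
    - [[0, 0, 0, 2.8, 1.3, 0, 1], [0, 0, 0, 5.6, 2.7, 0.5, 1], [0, 0, 0, 5.6, 2.7, 0.5, 1], [0, 0, 0, 5.6, 2.7, 0.5, 1]]

```text
time_s: 1.52
ee_pos: [472.5, -248.4, 399.9]
ee_rot: [2.512, 1.886, 0.002]
contact_force: [-0.8, -1.4, -0.2]
grip_width: 85.2
```

```bash
cat >> h.py <<'E'
def wrist(name):
    s=manip.read_state();d=manip.snapshot("wrist");cv2.imwrite(name,d["img"])
    M=np.eye(4);M[:3,:3]=R.from_rotvec(s["ee_rot"]).as_matrix();M[:3,3]=s["ee_pos"]
    d["T"]=M@d["tool_from_camera"];return d
def wplane(d,uv,z):
    uv=np.atleast_2d(uv).astype(float);K=d["K"]
    p=(uv-[K[0,2],K[1,2]])/K[0,0];r=np.linalg.norm(p,axis=1)+1e-9
    v=np.c_[p*(np.sin(r)/r)[:,None],np.cos(r)]@d["T"][:3,:3].T;o=d["T"][:3,3]
    return o+v*((z-o[2])/v[:,2])[:,None]
def wproj(d,P):
    p=np.linalg.inv(d["T"])@np.r_[P,1];r=np.hypot(p[0],p[1]);th=np.arctan2(r,p[2])
    return np.array([d["K"][0,2],d["K"][1,2]])+d["K"][0,0]*th*p[:2]/r
E
python3 -c "
from h import *
plan(471,-250,400,-16.5)
d=wrist('pics/w1.png');print(wproj(d,[471,-250,124]),wproj(d,[572,29,60]))"
```

```text
t 1.52 pos [ 472.5 -248.4  399.9] w [ 0.001 -0.001  0.005] shift cm [-0.2  -0.1  -0.01] F [-0.85 -1.42 -0.17] q [ 0.68  0.6  -0.45  1.84  0.36  0.78 -0.25] grip 85.2
[279.29125167 208.8243926 ] [298.44877482 -87.28474194]
```

View pics/w1.png

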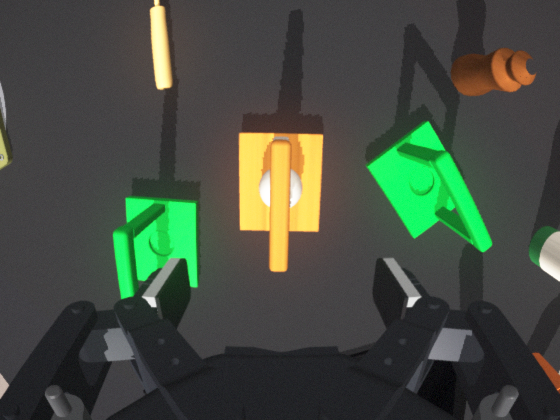

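The wrist view shows the orange caddy's bar running from (281,142) to (279,270), with the ball under it at (281,187). A green look-alike stands on either side.

```bash
python3 -c "
from h import *
d=wrist('pics/w1b.png')
P=wplane(d,[[281.3,141],[279,271]],124);m=P.mean(0);v=P[0]-P[1];print(P,m,np.degrees(np.arctan2(v[1],v[0])),np.linalg.norm(v))
G=wplane(d,[[125,228],[145,208],[438,160],[488,245]],124);M=d['T'][:3,:3]
u=np.array([np.cos(np.radians(-16.5)),np.sin(np.radians(-16.5)),0]);print((G-m)@u)
# block corners z=18
B=wplane(d,[[240,133],[323,133],[321,231],[239,231]],18);print(B.round(1),B.mean(0))
"
```

```text
[[ 485.82347467 -201.62412102  124.        ]
 [ 453.6462913  -304.21785707  124.        ]] [ 469.73488299 -252.92098904  124.        ] 72.58664931362274 107.52137372093152
[-134.7022986  -112.60184237  129.39338429  197.80159345]
[[ 443.5 -188.    18. ]
 [ 529.3 -213.2   18. ]
 [ 498.7 -320.7   18. ]
 [ 407.8 -293.9   18. ]] [ 469.8393634  -253.96679171   18.        ]
```

```bash
python3 -c "
from h import *
plan(469.8,-253,272,-17)"
```

```text
t 1.62 pos [ 470.6 -251.1  399.8] w [-0.     0.001  0.008] shift cm [-0.19 -0.02 12.78] F [-1.35 -0.99  0.02] q [ 0.68  0.6  -0.45  1.84  0.36  0.78 -0.25] grip 85.4
```

servo_tool:
  increments:
    - [[0, 0, 0.01, -0.1, 0, 3.5, 1], [0, 0, 0.01, -0.2, 0, 7, 1], [0, 0, 0.01, -0.2, 0, 10, 1], [0, 0, 0.01, -0.2, 0, 11.8, 1], [0, 0, 0.01, -0.2, 0, 12.8, 1]]

```text
time_s: 2.03
ee_pos: [468.1, -254.7, 269.5]
ee_rot: [-2.528, -1.861, 0.007]
contact_force: [-1.0, 0.1, -0.2]
grip_width: 85.3
```

```bash
python3 -c "
from h import *
plan(469.8,-253,271,-17)
wrist('pics/w2.png')"
```

```text
t 2.03 pos [ 468.1 -254.7  269.5] w [-0.005  0.002 -0.005] shift cm [ 0.21  0.11 -0.15] F [-0.98  0.14 -0.18] q [ 0.6   0.79 -0.31  1.95  0.5   0.48 -0.38] grip 85.3
```

View pics/w2.png

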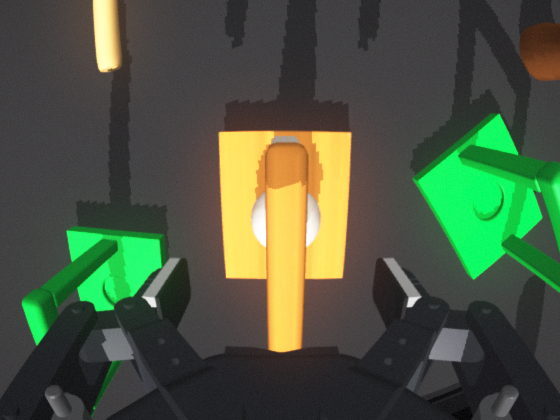

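servo_tool:
  increments:
    - [[0, 0, 0, 0.2, 0.15, -0.1, 1], [0, 0, 0, 0.2, 0.15, -0.1, 1], [0, 0, 0, 0.2, 0.15, -0.1, 0.5], [0, 0, 0, 0.2, 0.15, -0.1, 0.3], [0, 0, 0, 0.2, 0.15, -0.1, 0.2]]
  newtons: 25

```text
time_s: 2.5
ee_pos: [470.5, -253.1, 270.9]
ee_rot: [-2.528, -1.862, 0.006]
contact_force: [0.3, 0.8, 0.0]
grip_width: 51.7
```

servo_tool:
  increments:
    - [[0, 0, 0, 0, 0, 0, 0.1], [0, 0, 0, 0, 0, 0, 0], [0, 0, 0, 0, 0, 0, 0], [0, 0, 0, 0, 0, 0, 0]]
  newtons: 60

```text
time_s: 2.83
ee_pos: [470.4, -253.0, 271.4]
ee_rot: [-2.528, -1.862, 0.006]
contact_force: [-1.6, -0.7, 5.2]
grip_width: 15.1
```

```bash
cat >> h.py <<'E'
def weigh(n=10):
    F=[];t=[]
    for _ in range(n):
        s=manip.read_state();F.append(s["contact_force"]);t.append(s["tau"]);manip.snapshot("wrist")
    F=np.array(F);print("F mean",F.mean(0).round(2),"sd",F.std(0).round(2),"tau2,4",np.mean(t,0)[[1,3]].round(2))
E
python3 -c "
from h import *
plan(469.8,-253,271,-17)
weigh(8)
wrist('pics/w3.png')"
```

```text
t 2.83 pos [ 470.4 -253.   271.4] w [-0.004  0.002 -0.005] shift cm [-0.01 -0.06  0.04] F [-1.56 -0.66  5.24] q [ 0.59  0.79 -0.31  1.94  0.5   0.49 -0.38] grip 15.1
F mean [-1.5   0.51  5.84] sd [0.5  0.6  0.51] tau2,4 [-47.73  -8.59]
```

View pics/w3.png

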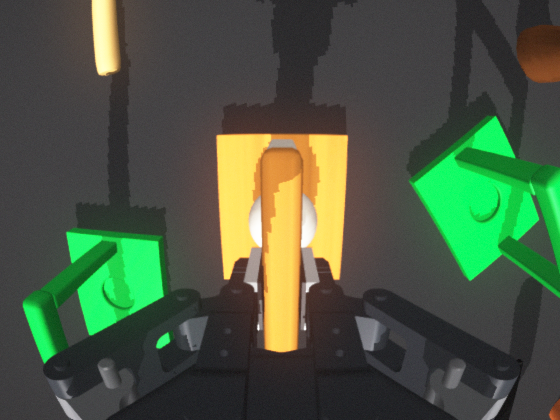

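Gripped. I'll lift 2 cm slowly and weigh it.

servo_tool:
  increments:
    - [[0, 0, 0, 0, 0, -0.4, 0], [0, 0, 0, 0, 0, -0.8, 0], [0, 0, 0, 0, 0, -1.2, 0], [0, 0, 0, 0, 0, -1.6, 0], [0, 0, 0, 0, 0, -2, 0]]

```text
time_s: 3.7
ee_pos: [470.3, -253.0, 291.5]
ee_rot: [-2.528, -1.861, 0.006]
contact_force: [0.5, -0.9, -7.1]
grip_width: 15.1
```

servo_tool:
  increments:
    - [[0, 0, 0, 0, 0, 0, 0], [0, 0, 0, 0, 0, 0, 0], [0, 0, 0, 0, 0, 0, 0]]

```text
time_s: 3.95
ee_pos: [470.2, -253.0, 291.4]
ee_rot: [-2.528, -1.861, 0.007]
contact_force: [0.6, 0.8, -7.5]
grip_width: 15.1
```

```bash
python3 -c "
from h import *
plan(470.4,-253,291.4,-17)
weigh(14)
d=manip.snapshot('side');cv2.imwrite('pics/s4.png',cv2.resize(d['img'][210:350,130:400],None,fx=2.8,fy=2.8))
wrist('pics/w4.png')"
```

```text
t 3.95 pos [ 470.2 -253.   291.4] w [-0.004  0.002 -0.005] shift cm [0.01 0.02 0.  ] F [ 0.6   0.81 -7.49] q [ 0.61  0.76 -0.34  1.93  0.47  0.53 -0.36] grip 15.1
F mean [ 0.19 -0.11 -6.57] sd [0.47 0.42 0.52] tau2,4 [-53.34 -10.2 ]
```

View pics/s4.png

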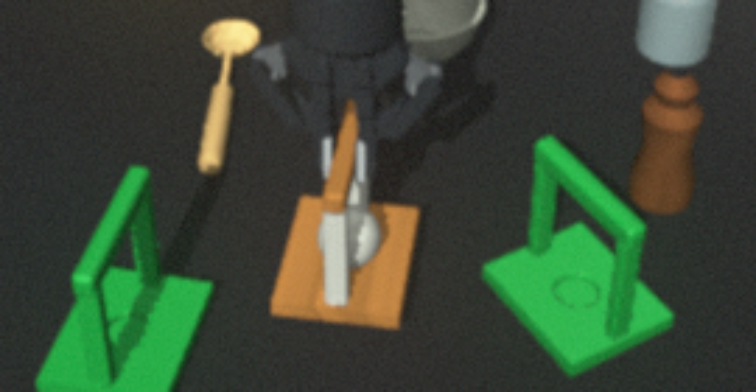

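View pics/w4.png

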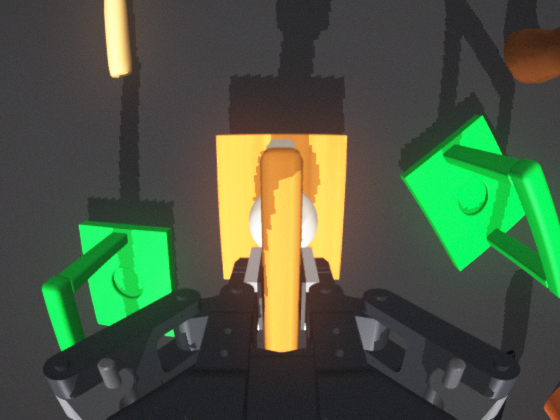

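The load is 6.57 N (about 670 g). Solid means 6.0–7.5 N and hollow at most 4.1 N, so this caddy has the solid ball. It hangs level with the ball seated. Now I'll lift it and carry it.

servo_tool:
  increments:
    - [[0, 0, 0, 0, 0, -0.6, 0], [0, 0, 0, 0, 0, -1.8, 0], [0, 0, 0, 0, 0, -3.3, 0], [0, 0, 0, 0, 0, -4.8, 0], [0, 0, 0, 0, 0, -6.2, 0]]

```text
time_s: 5.17
ee_pos: [470.5, -252.9, 354.6]
ee_rot: [-2.528, -1.862, 0.006]
contact_force: [0.7, -0.3, -5.9]
grip_width: 15.2
```

servo_tool:
  increments:
    - [[0, 0, 0, 0, 0, -1.4, 0], [0, 0, 0, 0, 0, -2.8, 0], [0, 0, 0, 0, 0, -4.2, 0], [0, 0, 0, 0, 0, -5.3, 0], [0, 0, 0, 0, 0, -6, 0]]

```text
time_s: 5.58
ee_pos: [470.7, -252.7, 416.2]
ee_rot: [-2.529, -1.863, 0.005]
contact_force: [0.7, -0.4, -6.8]
grip_width: 14.8
```

```bash
python3 -c "
from h import *
plan(530,-90,418,-17)
plan(572,29,413,-17)
d=wrist('pics/w5.png');print(wproj(d,[572,29,60]))"
```

```text
t 5.58 pos [ 470.7 -252.7  416.2] w [-0.002  0.002 -0.005] shift cm [17.3   0.83 -0.22] F [ 0.68 -0.43 -6.84] q [ 0.69  0.58 -0.46  1.82  0.34  0.82 -0.24] grip 14.8
t 5.58 pos [ 470.7 -252.7  416.2] w [-0.002  0.002 -0.005] shift cm [29.91  1.31  0.25] F [ 0.68 -0.43 -6.84] q [ 0.69  0.58 -0.46  1.82  0.34  0.82 -0.24] grip 14.8
[294.08013154 -84.08047435]
```

View pics/w5.png

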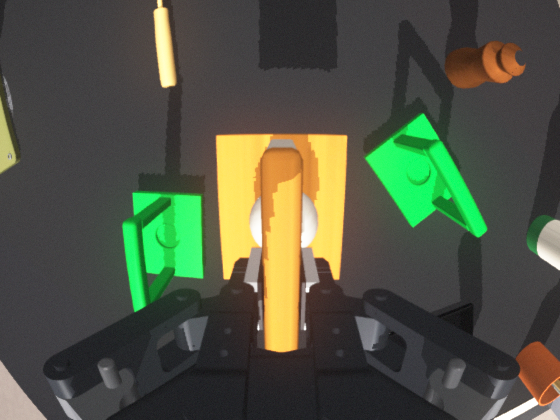

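The wrist view shows the caddy level in the grip, with the ball seated at (283,215). I'll move towards the bowl and stop short, so the wrist camera can see it.

servo_tool:
  increments:
    - [[0, 0, 0, 0.6, 0, 0, 0], [0, 0, 0, 1.7, 0.1, 0, 0], [0, 0, 0, 3.3, 0.2, 0, 0], [0, 0, 0, 5, 0.2, 0, 0], [0, 0, 0, 6.8, 0.3, 0, 0]]

```text
time_s: 6.05
ee_pos: [494.1, -187.0, 415.9]
ee_rot: [-2.528, -1.863, 0.005]
contact_force: [0.3, 0.3, -7.1]
grip_width: 15.4
```

servo_tool:
  increments:
    - [[0, 0, 0, 1.8, 0.1, 0, 0], [0, 0, 0, 3.6, 0.2, 0, 0], [0, 0, 0, 5.2, 0.3, 0, 0], [0, 0, 0, 6.5, 0.3, 0, 0], [0, 0, 0, 7.2, 0.3, 0, 0]]

```text
time_s: 6.47
ee_pos: [518.8, -115.4, 415.2]
ee_rot: [-2.522, -1.867, 0.003]
contact_force: [0.5, 0.1, -6.3]
grip_width: 15.0
```

```bash
python3 -c "
from h import *
plan(572,29,413,-17)
d=wrist('pics/w6.png');print(wproj(d,[572,29,60]))"
```

```text
t 6.47 pos [ 518.8 -115.4  415.2] w [-0.004 -0.001  0.   ] shift cm [15.36  0.87  0.22] F [ 0.48  0.1  -6.29] q [ 0.41  0.58 -0.45  1.82  0.33  0.82 -0.5 ] grip 15.0
[291.31842955  34.14297527]
```

View pics/w6.png

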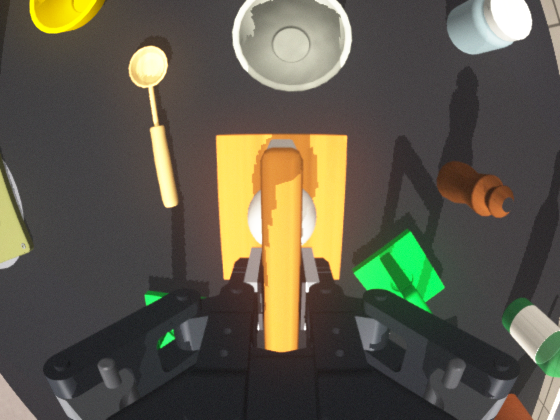

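```bash
python3 -c "
from h import *
d=wrist('pics/w7.png');h=cv2.cvtColor(d['img'],cv2.COLOR_BGR2HSV)
m=cv2.inRange(h,(0,0,95),(180,110,255));m[:,:215]=0;m[:,370:]=0;m[110:]=0
k,l,st,c=cv2.connectedComponentsWithStats(m);i=1+st[1:,4].argmax();print(st[i])
cn=max(cv2.findContours((l==i).astype(np.uint8),0,1)[0],key=cv2.contourArea)[:,0]
for y0,y1 in((5,45),(5,60)):
  q=cn[(cn[:,1]>y0)&(cn[:,1]<y1)];P=wplane(d,q,60)[:,:2]
  s=np.linalg.lstsq(np.c_[2*P,np.ones(len(P))],(P**2).sum(1),rcond=None)[0];print(s[:2],np.sqrt(s[2]+s[:2]@s[:2]))
"
```

```text
[ 232    0  121   93 9418]
[572.80727654  29.70768083] 59.56112424619403
[572.71963592  29.46864553] 59.636861676553885
```

The bowl's centre is at (572.8, 29.6), with a fitted radius of 59.6 against the nominal 60. Moving there.

servo_tool:
  increments:
    - [[0, 0, 0, 0.6, 0, 0, 0], [0, 0, 0, 1.8, 0.1, 0, 0], [0, 0, 0, 3.3, 0.2, 0, 0], [0, 0, 0, 4.9, 0.3, 0.1, 0], [0, 0, 0, 6.5, 0.4, 0.1, 0]]

```text
time_s: 6.98
ee_pos: [541.7, -54.7, 414.1]
ee_rot: [-2.524, -1.865, 0.004]
contact_force: [-0.3, 0.9, -6.3]
grip_width: 15.1
```

servo_tool:
  increments:
    - [[0, 0, 0, 1.6, 0.1, 0, 0], [0, 0, 0, 3.2, 0.2, 0, 0], [0, 0, 0, 4.8, 0.3, 0, 0], [0, 0, 0, 6, 0.4, 0.1, 0], [0, 0, 0, 6.8, 0.4, 0.1, 0]]

```text
time_s: 7.4
ee_pos: [565.9, 11.1, 412.9]
ee_rot: [-2.522, -1.867, 0.002]
contact_force: [0.9, 0.2, -7.3]
grip_width: 15.0
```

```bash
python3 -c "
from h import *
plan(573,30,413,-17)"
```

```text
t 7.4 pos [565.9  11.1 412.9] w [-0.004 -0.001  0.   ] shift cm [ 2.02  0.12 -0.01] F [ 0.86  0.19 -7.3 ] q [ 0.16  0.62 -0.43  1.73  0.32  0.86 -0.71] grip 15.0
```

servo_tool:
  increments:
    - [[0, 0, 0, 0.7, 0, 0, 0], [0, 0, 0, 1.3, 0.1, 0, 0], [0, 0, 0, 1.8, 0.1, 0, 0], [0, 0, 0, 2, 0.1, 0, 0], [0, 0, 0, 2, 0.1, 0, 0]]

```text
time_s: 7.82
ee_pos: [572.8, 30.1, 412.9]
ee_rot: [-2.521, -1.867, 0.002]
contact_force: [-0.3, -0.3, -5.7]
grip_width: 14.8
```

servo_tool:
  increments:
    - [[0, 0, 0, 0, 0, 0, 0], [0, 0, 0, 0, 0, 0, 0], [0, 0, 0, 0, 0, 0, 0], [0, 0, 0, 0, 0, 0, 0], [0, 0, 0, 0, 0, 0, 0]]

```text
time_s: 8.23
ee_pos: [572.8, 29.9, 412.9]
ee_rot: [-2.522, -1.866, 0.002]
contact_force: [-0.2, 0.5, -7.3]
grip_width: 15.1
```

```bash
python3 -c "
from h import *
plan(573,30,413,-17)
weigh(12)
plan(573,30,413,-17)
a=manip.snapshot('scene');b=manip.snapshot('side');cv2.imwrite('pics/sc8.png',a['img']);cv2.imwrite('pics/sd8.png',b['img'])
wrist('pics/w8.png')"
```

```text
t 8.23 pos [572.8  29.9 412.9] w [-0.004 -0.001 -0.   ] shift cm [ 0.02  0.02 -0.01] F [-0.18  0.49 -7.27] q [ 0.12  0.63 -0.43  1.71  0.32  0.88 -0.74] grip 15.1
F mean [-0.05  0.   -6.54] sd [0.4  0.47 0.68] tau2,4 [-53.1  -16.53]
t 8.83 pos [572.8  30.2 412.9] w [-0.004 -0.002  0.   ] shift cm [-0.01  0.02 -0.01] F [-0.41  0.54 -6.27] q [ 0.12  0.63 -0.43  1.71  0.32  0.88 -0.74] grip 14.8
```

View pics/sc8.png

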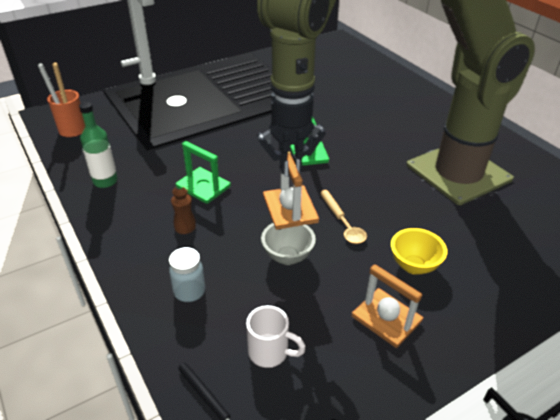

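View pics/sd8.png

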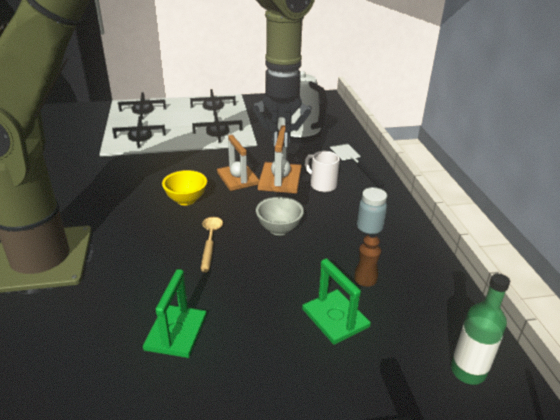

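View pics/w8.png

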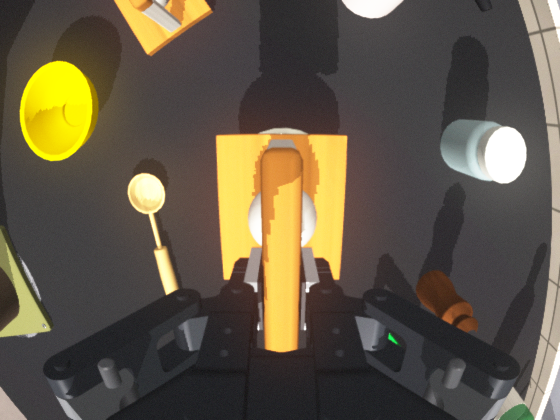

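The caddy hangs over the bowl, level and still, with the ball in its pocket. The bystanders, the bowl and the other caddy are where they were. Handing in.

```bash
python3 -c "
from h import *
print(manip.close_job())"
```

```text
the job is handed in; nothing more can be done
None
```

I lifted the caddy nearer the sink by its bar and weighed it at about 6.55 N (670 g), which can only be the solid ball. I carried it level to the grey bowl and handed the job in still holding it there, at about 9 s on the robot's clock.

- **Position:** at the last check the tool was at (572.8, 30.2), within 1 mm of the bowl centre I measured at (572.8, 29.6). By the tool height, the caddy's feet are about 8 cm above the rim.
- **Level, ball and load:** the tool was within 0.005 rad of level and still, the ball was in its pocket, and the load read 6.54 N.
- **Everything else:** by eye in the final pictures, the other caddy (never touched), the bowl, the bystanders and the look-alikes had not moved.

I did not weigh the second caddy, because the first reading was well above the hollow maximum of about 4.1 N. No check failed or disagreed. Single force readings scattered by about 0.5–0.7 N, so the weights above are averages.

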